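# Crank the swing clamp onto the cabinet door

### The job

Take the crank (the tool with the long side arm and upright knob, not the T-handled key) out of the rack and drop its flat blade into the slot hidden in the hole of the swing clamp until its flange rests flat on the clamp. Then turn the crank clockwise, seen from above, as far as it will go, so that the steel finger swings over the white door, and leave the crank standing in the clamp. Turn the finger only with the crank, not by pushing it with the gripper, and leave the T-handled key, the tub of hinges and the battery where they are.

Things in the scene. Friction and masses are not known exactly. Their poses are not given: they have to be found in the camera images.
- crank_hub (a point): Loose steel crank, 0.35 to 0.65 kg, upright in a rack hole. Point: centre of its hub, a block 40 (its x) x 26 (y) x 30 mm high on the turning axis; grip it across its y sides. z up. A flat arm 20 mm wide, 8 thick runs along +x at this height to 120 mm out; its upright black knob, 28 mm thick, is centred 108 mm out and rises 49 mm above this point.
- crank_seat (a point): Centre of the underside of the crank's flange (72 mm across, 6 thick), 69 mm below crank_hub, same axes; a 20 mm round shaft joins them. Under it a flat blade, 40 mm long (x) and 10 thick (y), reaches 26 mm down. The flange rests on the rack's top now; seated, it rests on the clamp's top at clamp_mouth.
- clamp_mouth (a point): Centre of the round hole, 56 mm across, in the clamp's dark steel top plate (120 x 120 mm), at its top face, 50 mm above the bench. The clamp is fixed; its x axis points to the white cabinet door, 18 mm thick, lying on the bench from 62 mm beyond this point.
- drive_slot (a point): Middle of the slot's top in the drive, on the turning axis, 14 mm below clamp_mouth. x runs along the slot and the steel finger, which reaches 112 mm out. Slot 24 mm wide, 16 deep, open at its ends. The blade goes in along it, the crank's arm in line with the finger or opposite. Play about 7 mm and 20 degrees either way: the crank turns that much before the drive follows.
- finger (a joint): Turn of the drive and its finger in rad, growing clockwise seen from above: starts at 0 to 0.25 (finger beside the door), ends at a stop at 1.1 (finger over the door). Friction about 0.2 N m; it stays where it is left.
- tkey_center (a point): T-handled key, plain steel, standing in the other rack hole, a bystander: flange 72 mm across like the crank's but a short cross bar 102 mm long (along its x) and no arm or knob. This point is on its axis, 14 mm above the underside of its flange; its top is 43 mm above this point, lower than the crank's arm.
- tub: White open tub of hinges, 130 (x) x 190 (y) x 70 mm high, a bystander; origin at the centre of its underside.
- battery: Black tool battery, 75 (x) x 115 (y) x 63 mm high, a bystander; origin at the centre of its underside.
- rack: Plywood block fixed to the bench, 270 (x) x 100 (y) x 50 mm high, with two round holes 50 mm across at 80 mm either way from its centre along its x; origin at the centre of its underside.
There are look-alikes about, which are no part of the job. What is shaped like the part that bears crank_hub but orange or yellow is not meant. Leave any pink look-alike of the part that bears tkey_center alone.

How it is judged:
On the way:
1. the crank is seated in the clamp, flange on the top plate, before the finger has been turned (horizontal distance between crank_seat and clamp_mouth below 0.015 m and z of crank_seat in the frame of clamp_mouth between -0.005 and 0.005 m and angle between crank_seat's own z axis and vertical below 0.15 rad and value of joint finger below 0.5 rad), for 0.1 s.
At the end, for the whole second after the job is handed in: The crank stands still in the clamp, flange within 5 mm of the top plate's height and 15 mm of the hole's centre, upright within 8 degrees, blade within 34 degrees of the slot; the finger is past 0.9 rad (stop at 1.1); the T-handled key is upright within 8 degrees in the rack (horizontal distance between crank_seat and clamp_mouth below 0.015 m and z of crank_seat in the frame of clamp_mouth between -0.005 and 0.005 m and angle between each of crank_seat, tkey_center's own z axis and vertical below 0.15 rad and value of joint finger above 0.9 rad and angle between the x axis of crank_seat and the x axis of drive_slot, either way round below 0.6 rad and linear speed of crank below 0.02 m/s); the robot touches nothing.
It fails at once if the T-handled key is moved more than 20 mm (distance of tkey_center from where it was at the start of the episode above 0.02 m).
It fails at once if the tub is moved more than 30 mm (distance of tub from where it was at the start of the episode above 0.03 m).
It fails at once if the battery is moved more than 30 mm (distance of battery from where it was at the start of the episode above 0.03 m).
It fails at once if the gripper pushes the finger (contact force between any of the fingers, the arm and finger above 3 N).
It also fails if it takes over 38 s, if anything falls off the work surface, if the arm or the gripper's body presses on something with over 40 N, if the wrist force passes 120 N, or if a joint passes its speed limit or range.

### The arm

A 7-joint arm with a two-finger parallel gripper is mounted at the origin on the work surface. World frame = base frame: x ahead of the robot, y to its left, z up, the work surface at z = 0. Lengths are in m, angles in rad, forces in N, time in s.
With the tool pointing down it reaches from about 0.4 to 0.875 m from the base axis. Payload 19.3 kg.
Tool frame: the origin (TCP) lies between the finger pads; the fingertips stand 17 mm ahead of it and the grasp point (between the pads) lies 2 mm behind it; z points along the fingers, x is the direction in which the jaws open and shut, and the axes are right-handed (so a half turn about z gives the same grasp; the last joint's range is limited). The gripper opens to 85 mm and grips with 20 to 120 N. Pads are 22 mm wide; open, the fingers measure 114 mm over their backs; the gripper's body (76 mm by 85 mm) begins 54 mm behind the grasp point. The pads swing forward as they close: fully open they stand 13 mm farther back than shut.
Start: joints at [1.039, 0.521, -0.036, 1.599, 0.021, 1.021, -0.113], TCP at [0.278, -0.56, 0.228] pointing down, gripper open.
Joint ranges: [-2.91, 2.91], [-0.3, 2.13], [-1.5, 1.42], [0.17, 2.43], [-1.26, 4.41], [0.16, 1.93], [-2.52, 2.52]. Speed limits (rad/s): [1.89, 1.89, 2.39, 2.39, 3.01, 3.01, 3.01].

### API

Orientations are given as [roll, pitch, yaw] about the fixed x, y, z axes, in that order (R = Rz(yaw) Ry(pitch) Rx(roll)).
In Python, from workcell import bot gives the robot as it stands. The module is installed in compiled form; this text tells all that it offers.
- The arm moves only by the tool arm_command, never from a script. Its argument "targets" is a list of rows, each a list of 6 numbers: the shift along the tool's x, y, z in mm, then the turn, a rotation vector about the tool's x, y, z in degrees. In form: [[x, y, z, wx, wy, wz], ...]. A call has 1 to 8 rows; each row shifts and turns the pose as measured when the row begins, along the tool's axes as they then stand; what a row does not reach is not made up. A row lasts 1/10 s, in which the tool goes at most 50 mm and 8.59 degrees, less where a joint would pass 70% of its speed; a pose out of reach is approached as far as the arm can. A call is refused whole if a number of a shift passes 50 or a number of a turn 8.59, either way. A call with a gripper value outside its range is refused whole. "grip" is the opening in per cent of the stroke, from 0 (shut) to 100 (fully open), set as the call begins (left out, the last holds). The fingers move at their own pace and stop on an object; "grip_force" is the grip in N (left out, the last holds). Time passes only in rows, so rows that do not move let the fingers close. It gives the time, the measured TCP pose, the force and the opening at its end, in the units of the state.
- bot.observe(): the state, without advancing time (a new reading comes with each control period).
- bot.grab_frame(name): name is "side" or "top" or "wrist"; returns a dict with "color" (400x640x3 uint8, red, green, blue), "depth" (400x640 float32, m along the optical axis (not along the pixel's ray), 0 where there is no reading), "fov_y" (degrees; the focal length in pixels is half the picture's height over the tangent of half this angle, whatever the lens; pixels are square), "cx", "cy" (the principal point, pixels), "R" (3x3) and "t" (3): a world point X has camera coordinates R X + t; the wrist camera has in their place "hand_eye" (4x4, takes a point from camera to tool coordinates, whose origin is the TCP and whose axes are the tool frame's). Camera axes: x right, y down, z forward; pixel columns grow to the right and rows downward; lengths in m; the calibration is good to about 2 mm. A picture is of the moment at which its call begins: read the wrist's pose just before it.
- bot.job_done(): hands the job in, once; it reports no verdict.
The state is a dict: "clock": time; "qpos": joint angles; "qd": joint speeds; "joint_efforts": joint torques, N m; "position": TCP position; "tool_rot": TCP orientation; "force": force on the tool from outside, world axes, zero at the start; "moment": the same for the moment, N m; "grip_width": finger opening in m.
Only numpy, scipy, OpenCV 4.12 (cv2) and the standard library are available. Lean on these libraries where they do the work, as an engineer would, in place of code of your own. Each camera call takes 0.05 s, during which the arm holds its last target. There are 200 camera calls.

## Working session

There is one attempt and no reset: what is moved stays moved. The work goes in short steps, Python scripts to look and compute and a tool call to move; the robot and the scene stay as the last step left them, time stands still between calls to the robot, and variables do not carry over. Pictures are saved under pics/ and viewed, about 8 in all and at most 12, crops included, and the job is handed in when it is done.

Besides the shell and the picture viewer there is one more tool, called after ">>>" as name([rows], argument=value, ...), one row to a line, values as JSON. arm_command: Moves the arm, as the interface text tells. Its arguments: {"type":"object","properties":{"targets":{"type":"array"},"grip":{"type":"number"},"grip_force":{"type":"number"}},"required":["targets"]}

```bash
mkdir -p pics; cat > h.py <<'E'
import numpy as np, cv2
from workcell import bot
from scipy.spatial.transform import Rotation as Ro
def cam(name):
    s=bot.observe(); f=bot.grab_frame(name)
    h=f["color"].shape[0]; f["f"]=h/2/np.tan(np.radians(f["fov_y"])/2)
    if name=="wrist":
        H=np.array(f["hand_eye"]); R=Ro.from_euler("xyz",s["tool_rot"]).as_matrix()
        f["Rw"]=R@H[:3,:3]; f["o"]=R@H[:3,3]+np.array(s["position"])
    else:
        R=np.array(f["R"]); f["Rw"]=R.T; f["o"]=-R.T@np.array(f["t"])
    return f
def plane(f,u,v,z):
    d=f["Rw"]@np.array([(u-f["cx"])/f["f"],(v-f["cy"])/f["f"],1.])
    return f["o"]+d*(z-f["o"][2])/d[2]
def cloud(f):
    v,u=np.mgrid[:400,:640]; d=f["depth"]
    c=np.stack([(u-f["cx"])/f["f"]*d,(v-f["cy"])/f["f"]*d,d],-1)
    return c@f["Rw"].T+f["o"]
def save(f,n): cv2.imwrite("pics/"+n,cv2.cvtColor(f["color"],cv2.COLOR_RGB2BGR))
E
python3 - <<'E'
from h import *
import pickle
print(bot.observe())
fs={n:cam(n) for n in("top","side")}
pickle.dump(fs,open("f0.pkl","wb"))
for n in fs: save(fs[n],n+".png"); print(n,fs[n]["o"],fs[n]["f"],fs[n]["cx"],fs[n]["cy"])
im=np.vstack([fs[n]["color"] for n in fs]); 
E
```

```text
{'clock': 0.0, 'qpos': array([ 1.03877702,  0.52199172, -0.03633087,  1.59997681,  0.0212133 ,
        1.02106256, -0.11283523]), 'qd': array([-0.00091922,  0.00011012, -0.00070409, -0.00079789, -0.00126618,
        0.00111122,  0.0004335 ]), 'joint_efforts': array([ 3.88386725e-04, -9.27108836e+01,  1.98023781e+00, -3.69931269e+01,
        1.78847043e-02,  8.12575308e-03, -5.21551647e-05]), 'position': array([ 0.27831415, -0.55926322,  0.22735075]), 'tool_rot': array([ 3.14151002e+00,  1.04979793e-03, -1.10901287e+00]), 'force': array([-0.71750774,  0.28888341,  0.21471081]), 'moment': array([-0.03532846, -0.00768234, -0.00676645]), 'grip_width': 0.08530723399946767}
top [0.32968996 0.01254943 1.50710427] 474.7092660756998 325.1872371753298 201.9932952573447
side [0.04703951 0.53826121 0.93368795] 375.945744779125 317.05606724741733 188.8731882085152
```

View pics/top.png

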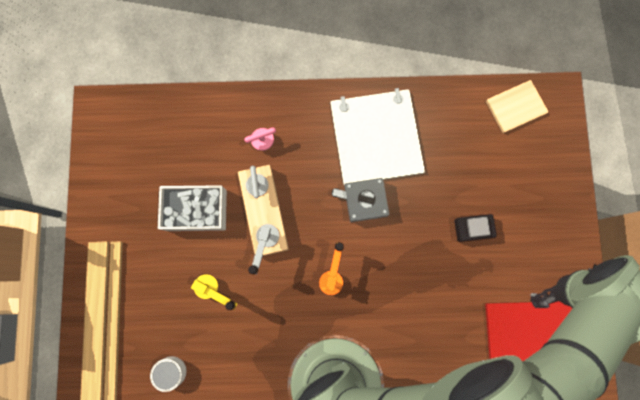

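View pics/side.png

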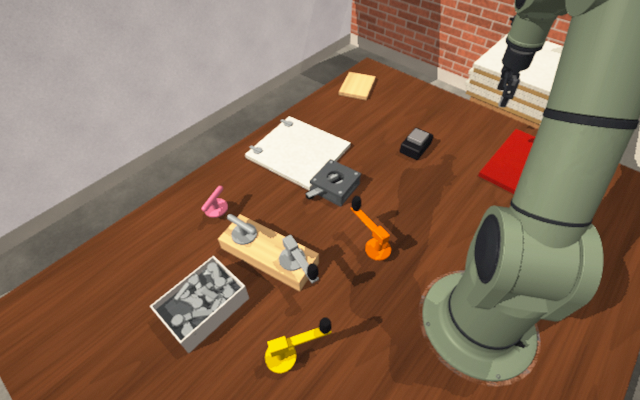

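Candidates: steel crank in the near rack hole (267,237) with black knob at (253,269), which matches. Others are the orange crank (331,283), yellow crank (206,287), steel T-key (257,183) and pink T (262,138), none of which match. I'll check the choice in one close crop.

```bash
python3 - <<'E'
from h import *
import pickle
fs=pickle.load(open("f0.pkl","rb")); f=fs["top"]
c=cv2.cvtColor(f["color"],cv2.COLOR_RGB2BGR)[160:280,230:430]
cv2.imwrite("pics/crop.png",cv2.resize(c,None,fx=4,fy=4,interpolation=cv2.INTER_CUBIC))
P=cloud(f)
hsv=cv2.cvtColor(f["color"],cv2.COLOR_RGB2HSV)
for nm,z,(u0,u1,v0,v1) in(("knob",.16,(240,270,225,285)),("arm",.12,(240,290,215,285))):
    Q=P[v0:v1,u0:u1]; m=(Q[...,2]>z-.012)&(Q[...,2]<z+.02); q=Q[m]
    vv,uu=np.nonzero(m); print(nm,m.sum(),q.mean(0),uu.mean()+u0,vv.mean()+v0,q[:,2].min(),q[:,2].max())
Q=P[170:225,325:395]; m=(Q[...,2]>.035)&(Q[...,2]<.07); vv,uu=np.nonzero(m)
r=cv2.minAreaRect(np.stack([uu+325,vv+170],1).astype(np.float32)); print(r, m.sum())
for uv in((367,199),(333,194),(267,237)): print(uv,plane(f,*uv,.05),P[uv[1],uv[0]])
print("rack depth",P[210,262],P[178,257])
E
```

```text
knob 73 [0.3508779  0.2233528  0.16566458] 252.78082191780823 268.71232876712327 0.1500769716744712 0.1738419727674101
arm 324 [0.4206711  0.20423153 0.1278385 ] 261.35493827160496 244.4320987654321 0.11108650647719664 0.13997729505556444
((360.77703857421875, 199.08782958984375), (38.67871856689453, 50.99976348876953), 81.02737426757812) 1352
(367, 199) [ 0.55816928 -0.11399455  0.05      ] [ 0.56301601 -0.11667892  0.01909049]
(333, 194) [ 0.57670868 -0.00886523  0.05      ] [ 0.57994147 -0.00914548  0.03093057]
(267, 237) [0.44811809 0.19759094 0.05      ] [0.44153255 0.18730117 0.1310265 ]
rack depth [0.53167206 0.21194814 0.05416674] [0.6221872  0.21943245 0.10568528]
```

View pics/crop.png

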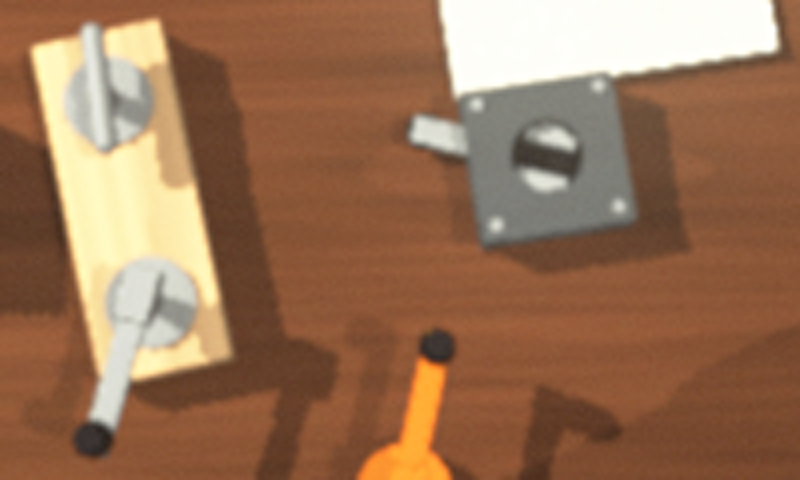

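The crop confirms the steel crank with the black knob: hub at about (265,234), knob at (253,269). The clamp hole is at about (367,199), with the slot and finger running nearly image-left. I'll head above the clamp first, for a wrist look on the way.

```bash
cat > plan.py <<'E'
import sys
from h import *
# usage: plan.py x y z(m) yawdeg [nrows]
def plan(x,y,z,yaw,n=None):
    s=bot.observe(); p=np.array(s["position"]); R=Ro.from_euler("xyz",s["tool_rot"])
    T=Ro.from_euler("xyz",[np.pi,0,np.radians(yaw)]); d=np.array([x,y,z])-p
    w=(R.inv()*T).as_rotvec(degrees=True)
    n=n or int(np.ceil(max(np.linalg.norm(d)/.046,np.linalg.norm(w)/8.3,1)))
    print("clock",round(s["clock"],2),"pos",p.round(4),"yaw",np.degrees(s["tool_rot"]).round(2),"F",s["force"].round(1),"w",round(s["grip_width"],4),"rows",n)
    rows=[]
    for i in range(n):
        rows.append([*(R.inv().apply(d/n)*1000).round(1),*(w/n).round(2)]); R=R*Ro.from_rotvec(w/n,degrees=True)
    for k in range(0,n,8): print([[float(a) for a in r] for r in rows[k:k+8]])
if __name__=="__main__":
    a=[float(v) for v in sys.argv[1:]]; plan(*a[:4],int(a[4]) if len(a)>4 else None)
E
python3 plan.py .50 -.12 .30 -10
```

```text
clock 0.1 pos [ 0.2783 -0.5593  0.2274] yaw [ 1.800e+02  6.000e-02 -6.355e+01] F [-0.9  0.6 -0.7] w 0.0858 rows 11
[[-26.8, -35.8, -6.6, -0.0, 0.01, -4.87], [-23.6, -38.0, -6.6, -0.0, 0.01, -4.87], [-20.3, -39.8, -6.6, -0.0, 0.01, -4.87], [-16.9, -41.4, -6.6, -0.0, 0.01, -4.87], [-13.3, -42.7, -6.6, -0.0, 0.01, -4.87], [-9.6, -43.7, -6.6, -0.0, 0.01, -4.87], [-5.9, -44.3, -6.6, -0.0, 0.01, -4.87], [-2.1, -44.7, -6.6, -0.0, 0.01, -4.87]]
[[1.7, -44.7, -6.6, -0.0, 0.01, -4.87], [5.5, -44.4, -6.6, -0.0, 0.01, -4.87], [9.2, -43.8, -6.6, -0.0, 0.01, -4.87]]
```

>>> arm_command([
  [-27, -36, -7, 0, 0, -5],
  [-24, -38, -7, 0, 0, -5],
  [-20, -40, -7, 0, 0, -5],
  [-17, -41, -7, 0, 0, -5],
  [-13, -43, -7, 0, 0, -5],
  [-10, -44, -7, 0, 0, -5],
  [-6, -44, -7, 0, 0, -5],
  [-2, -45, -7, 0, 0, -5],
], grip=100)

```text
clock: 0.9
position: [0.4349, -0.2289, 0.2819]
tool_rot: [3.141, 0.006, -0.394]
force: [0.8, -0.9, 0.2]
grip_width: 0.0854
```

```bash
python3 plan.py .50 -.12 .30 -10
```

```text
clock 0.9 pos [ 0.4349 -0.2289  0.2819] yaw [179.97   0.36 -22.6 ] F [ 0.8 -0.9  0.2] w 0.0854 rows 3
[[6.1, -41.9, -6.1, -0.0, 0.12, -4.2], [9.1, -41.3, -6.1, -0.0, 0.12, -4.2], [12.1, -40.5, -6.1, -0.0, 0.12, -4.2]]
```

>>> arm_command([
  [6, -42, -6, 0, 0, -4.2],
  [9, -41, -6, 0, 0, -4.2],
  [12, -40, -6, 0, 0, -4.2],
  [0, 0, 0, 0, 0, 0],
])

```text
clock: 1.3
position: [0.5025, -0.1096, 0.3013]
tool_rot: [-3.139, 0.005, -0.155]
force: [-0.1, -1.2, 0.2]
grip_width: 0.0854
```

```bash
python3 - <<'E'
from h import *
import pickle
f=cam("wrist"); pickle.dump(f,open("w1.pkl","wb")); save(f,"w1.png"); print(f["o"],f["Rw"].round(2),f["f"])
E
python3 plan.py .452 .19 .24 72
```

```text
[ 0.51366522 -0.04413624  0.44767545] [[ 0.99 -0.15 -0.04]
 [-0.15 -0.95 -0.26]
 [-0.    0.26 -0.97]] 285.8355829322314
clock 1.35 pos [ 0.5013 -0.1121  0.3008] yaw [-179.93    0.34   -9.11] F [ 0.3 -0.6 -0.4] w 0.0861 rows 10
[[-9.6, -29.0, 6.2, -0.03, 0.02, -8.11], [-5.4, -30.1, 6.2, -0.03, 0.02, -8.11], [-1.1, -30.6, 6.1, -0.03, 0.02, -8.11], [3.2, -30.4, 6.1, -0.03, 0.02, -8.11], [7.5, -29.7, 6.1, -0.03, 0.02, -8.11], [11.6, -28.3, 6.1, -0.03, 0.02, -8.11], [15.4, -26.4, 6.1, -0.03, 0.02, -8.11], [19.0, -24.0, 6.1, -0.03, 0.02, -8.11]]
[[22.2, -21.1, 6.1, -0.03, 0.02, -8.11], [25.0, -17.7, 6.1, -0.03, 0.02, -8.11]]
```

View pics/w1.png

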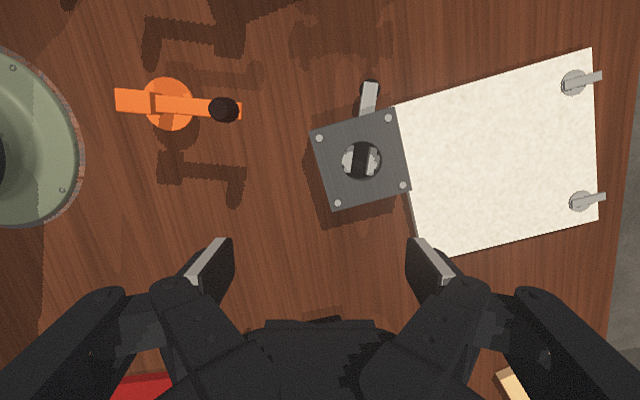

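The clamp's hole is at about (361,160), with plate screws at (388,118), (403,185), (337,203) and (319,138). The finger runs to its tip at about (371,82), with the door to the right. The orange decoy's knob at (223,110) is clear of the path. Next, above the crank.

```bash
python3 - <<'E'
from h import *
import pickle
f=pickle.load(open("w1.pkl","rb")); P=cloud(f)
sc=np.array([plane(f,u,v,.05) for u,v in((388,118),(403,185),(337,203),(319,138))])
print(sc.mean(0)); e=sc[0]-sc[3]; print("clamp yaw",np.degrees(np.arctan2(e[1],e[0])))
print("hole",plane(f,361,160,.05)); print("finger depth",P[90,370],P[100,368])
m=(P[...,2]>.012)&(P[...,2]<.05);m[:80]=0;m[118:]=0;m[:,:355]=0;m[:,385:]=0
q=P[m&(f["color"].min(2)>110)]; print(len(q),q.mean(0)); z=q[:,2].mean()
c=sc.mean(0); d=q.mean(0)-c; print("finger yaw",np.degrees(np.arctan2(d[1],d[0])))
d=P[84,371]-P[104,367]; print(np.degrees(np.arctan2(d[1],d[0])))
E
```

```text
[ 0.56109268 -0.11290306  0.05      ]
clamp yaw 7.033482030422263
hole [ 0.56048486 -0.10986136  0.05      ]
finger depth [ 0.58639968 -0.01894967  0.03008882] [ 0.58257067 -0.03149155  0.02800202]
480 [ 0.58289978 -0.02902085  0.02934199]
finger yaw 75.42724486021395
71.3744125088456
```

>>> arm_command([
  [-10, -29, 2, 0, 0, -8.1],
  [-5, -30, 2, 0, 0, -8.1],
  [-1, -31, 2, 0, 0, -8.1],
  [3, -30, 3, 0, 0, -8.1],
  [7, -30, 3, 0, 0, -8.1],
  [12, -28, 3, 0, 0, -8.1],
  [15, -26, 3, 0, 0, -8.1],
  [19, -24, 3, 0, 0, -8.1],
])

```text
clock: 2.15
position: [0.4568, 0.1253, 0.2771]
tool_rot: [-3.135, 0.007, 0.993]
force: [0.2, 0.8, 0.1]
grip_width: 0.0853
```

```bash
python3 plan.py .452 .19 .27 72
```

```text
clock 2.15 pos [0.4568 0.1253 0.2771] yaw [-179.63    0.43   56.9 ] F [0.2 0.8 0.1] w 0.0853 rows 2
[[25.8, -19.7, 3.5, -0.21, 0.19, -7.55], [28.2, -16.1, 3.5, -0.21, 0.19, -7.55]]
```

>>> arm_command([
  [26, -20, 3, -0.2, 0.2, -7.5],
  [28, -16, 3, -0.2, 0.2, -7.5],
  [0, 0, 0, 0, 0, 0],
])

```text
clock: 2.45
position: [0.4504, 0.1925, 0.2699]
tool_rot: [-3.141, 0.0, 1.27]
force: [-0.9, -0.8, 0.6]
grip_width: 0.0854
```

```bash
python3 - <<'E'
from h import *
import pickle
f=cam("wrist"); pickle.dump(f,open("w2.pkl","wb")); save(f,"w2.png")
P=cloud(f); np.save("P2.npy",P)
E
python3 plan.py .452 .19 .27 72
```

```text
clock 2.5 pos [0.4509 0.1903 0.2698] yaw [-1.7994e+02  8.0000e-02  7.2420e+01] F [-0.2  0.4 -0.9] w 0.0853 rows 1
[[0.0, 1.1, -0.2, -0.06, 0.08, 0.42]]
```

View pics/w2.png

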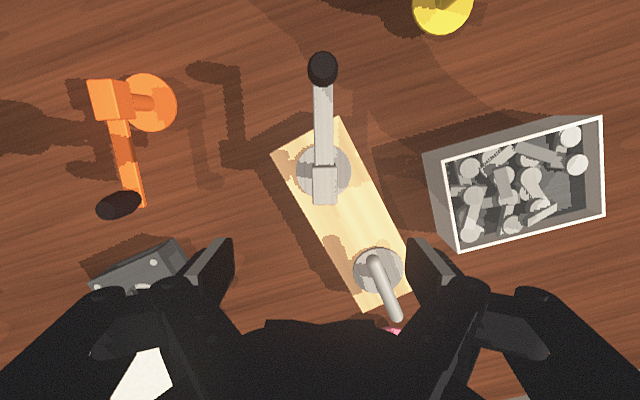

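The wrist view shows the crank: hub at about (325,185), arm going straight up to the knob at (322,67). The T-key at (378,270) is clear of the jaws.

```bash
python3 - <<'E'
from h import *
import pickle
f=pickle.load(open("w2.pkl","rb")); P=np.load("P2.npy")
Q=P[155:215,300:350]; m=(abs(Q[...,2]-.134)<.006); q=Q[m]; vv,uu=np.nonzero(m)
print(m.sum(),uu.min()+300,uu.max()+300,vv.min()+155,vv.max()+155,q[:,2].mean())
r=cv2.minAreaRect((q[:,:2]*1000).astype(np.float32)); print("hub top",r)
Q=P[45:95,300:345]; k=Q[abs(Q[...,2]-.166)<.008]; print("knob",len(k),k.mean(0),k.min(0),k.max(0))
Q=P[85:160,305:345]; a=Q[abs(Q[...,2]-.123)<.006]; c=a.mean(0); w=np.linalg.svd(a[:,:2]-c[:2],full_matrices=False)[2][0]
print("arm",len(a),c,np.degrees(np.arctan2(w[1],w[0])))
h=np.array([r[0][0],r[0][1]])/1000; d=k.mean(0)[:2]-h; print(np.linalg.norm(d),np.degrees(np.arctan2(d[1],d[0])))
E
```

```text
984 312 337 166 205 0.13415682709916396
hub top ((454.6163635253906, 197.16567993164062), (25.867061614990234, 40.440940856933594), 73.4993667602539)
knob 783 [0.35170905 0.2264516  0.16650118] [0.33842191 0.21423036 0.15807193] [0.36324876 0.23928393 0.17033017]
arm 1461 [0.39474162 0.2142795  0.12320199] -15.721186525606052
0.10699336396287093 164.11442079066876
```

```bash
python3 plan.py .4546 .197 .119 74 5
```

```text
clock 2.5 pos [0.4509 0.1903 0.2698] yaw [-1.7994e+02  8.0000e-02  7.2420e+01] F [-0.2  0.4 -0.9] w 0.0853 rows 5
[[1.5, 0.3, 30.2, -0.01, 0.02, -0.32], [1.5, 0.3, 30.2, -0.01, 0.02, -0.32], [1.5, 0.3, 30.2, -0.01, 0.02, -0.32], [1.5, 0.3, 30.2, -0.01, 0.02, -0.32], [1.5, 0.3, 30.2, -0.01, 0.02, -0.32]]
```

>>> arm_command([
  [4, 1, 30, 0, 0, -0.8],
  [4, 1, 30, 0, 0, -0.8],
  [0, 0, 30, 0, 0, 0],
  [0, 0, 30, 0, 0, 0],
  [0, 0, 28, 0, 0, 0],
  [0, 0, 0, 0, 0, 0],
])

```text
clock: 3.1
position: [0.458, 0.1865, 0.1163]
tool_rot: [3.14, 0.007, 1.271]
force: [0.1, -0.7, 0.1]
grip_width: 0.0853
```

```bash
python3 plan.py .4546 .197 .119 74
```

```text
clock 3.1 pos [0.458  0.1865 0.1163] yaw [179.91   0.4   72.8 ] F [ 0.1 -0.7  0.1] w 0.0853 rows 1
[[9.0, -6.3, -2.7, 0.09, 0.41, -1.2]]
```

>>> arm_command([
  [9, -6, -3, 0, 0.4, -1.2],
  [0, 0, 0, 0, 0, 0],
])

```text
clock: 3.3
position: [0.4555, 0.1964, 0.121]
tool_rot: [3.139, -0.0, 1.29]
force: [0.4, -0.7, -0.3]
grip_width: 0.0855
```

```bash
python3 plan.py .4546 .197 .119 74
```

```text
clock 3.3 pos [0.4555 0.1964 0.121 ] yaw [179.88  -0.    73.89] F [ 0.4 -0.7 -0.3] w 0.0855 rows 1
[[0.3, -1.0, 2.0, 0.12, -0.0, -0.11]]
```

>>> arm_command([
  [0, -1, 2, 0, 0, 0],
  [0, 0, 0, 0, 0, 0],
  [0, 0, 0, 0, 0, 0],
  [0, 0, 0, 0, 0, 0],
  [0, 0, 0, 0, 0, 0],
  [0, 0, 0, 0, 0, 0],
], grip=0, grip_force=90)

```text
clock: 3.9
position: [0.4563, 0.1965, 0.1227]
tool_rot: [3.134, -0.002, 1.288]
force: [-0.6, 0.5, -3.4]
grip_width: 0.023
```

>>> arm_command([
  [0, 0, -10, 0, 0, 0],
  [0, 0, -20, 0, 0, 0],
  [0, 0, -30, 0, 0, 0],
  [0, 0, -30, 0, 0, 0],
  [0, 0, 0, 0, 0, 0],
])

```text
clock: 4.4
position: [0.4542, 0.1965, 0.217]
tool_rot: [3.138, -0.001, 1.289]
force: [0.4, 0.4, -4.0]
grip_width: 0.023
```

```bash
python3 plan.py .5607 -.1125 .225 -14
```

```text
clock 4.4 pos [0.4542 0.1965 0.217 ] yaw [ 1.7978e+02 -3.0000e-02  7.3870e+01] F [ 0.4  0.4 -4. ] w 0.023 rows 11
[[-24.3, 17.1, -0.7, 0.01, -0.02, 7.99], [-21.7, 20.3, -0.7, 0.01, -0.02, 7.99], [-18.6, 23.1, -0.7, 0.01, -0.02, 7.99], [-15.3, 25.5, -0.7, 0.01, -0.02, 7.99], [-11.6, 27.4, -0.7, 0.01, -0.02, 7.99], [-7.6, 28.7, -0.7, 0.01, -0.02, 7.99], [-3.6, 29.5, -0.7, 0.01, -0.02, 7.99], [0.6, 29.7, -0.7, 0.01, -0.02, 7.99]]
[[4.7, 29.3, -0.7, 0.01, -0.02, 7.99], [8.7, 28.4, -0.7, 0.01, -0.02, 7.99], [12.6, 26.9, -0.7, 0.01, -0.02, 7.99]]
```

>>> arm_command([
  [-24, 17, -1, 0, 0, 8],
  [-22, 20, -1, 0, 0, 8],
  [-19, 23, -1, 0, 0, 8],
  [-15, 25, -1, 0, 0, 8],
  [-12, 27, -1, 0, 0, 8],
  [-8, 29, -1, 0, 0, 8],
  [-4, 29, -1, 0, 0, 8],
  [1, 30, -1, 0, 0, 8],
])

```text
clock: 5.2
position: [0.5258, -0.0345, 0.2242]
tool_rot: [-3.14, -0.001, 0.138]
force: [0.7, 0.7, -4.5]
grip_width: 0.0231
```

```bash
python3 plan.py .5607 -.1125 .225 -14 3
```

```text
clock 5.2 pos [ 0.5258 -0.0345  0.2242] yaw [-1.7993e+02 -4.0000e-02  7.9300e+00] F [ 0.7  0.7 -4.5] w 0.0231 rows 3
[[7.9, 27.4, -0.3, -0.02, -0.01, 7.31], [11.4, 26.1, -0.3, -0.02, -0.01, 7.31], [14.6, 24.5, -0.3, -0.02, -0.01, 7.31]]
```

>>> arm_command([
  [8, 27, 0, 0, 0, 7.3],
  [11, 26, 0, 0, 0, 7.3],
  [15, 25, 0, 0, 0, 7.3],
  [0, 0, 0, 0, 0, 0],
])

```text
clock: 5.6
position: [0.56, -0.1207, 0.222]
tool_rot: [3.14, 0.003, -0.27]
force: [-0.8, 0.5, -4.5]
grip_width: 0.0231
```

```bash
python3 - <<'E'
from h import *
import pickle
fs={n:cam(n) for n in("wrist","side","top")}; pickle.dump(fs,open("f3.pkl","wb")); save(fs["wrist"],"w3.png")
P=cloud(fs["wrist"]); z=bot.observe()["position"][2]; print(z)
np.save("P3.npy",P)
E
python3 plan.py .5607 -.1125 .225 -14
```

```text
0.22233994137459856
clock 5.75 pos [ 0.5593 -0.1161  0.2223] yaw [-179.96    0.21  -14.87] F [ 1.1  0.8 -4.2] w 0.0227 rows 1
[[0.4, -3.9, -2.7, -0.05, 0.21, -0.87]]
```

View pics/w3.png

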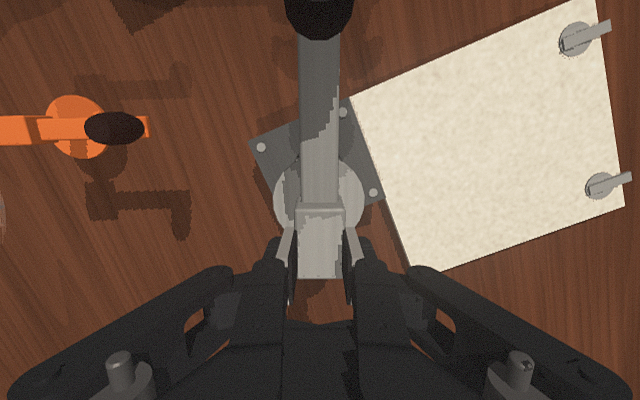

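The hub is held squarely between the pads: hub top (297–345, 205–278), arm up to the knob at (319,15). I'll measure where the crank sits in the grip, and its tilt.

```bash
python3 - <<'E'
from h import *
import pickle
fs=pickle.load(open("f3.pkl","rb")); P=np.load("P3.npy")
Q=P[212:274,302:340].reshape(-1,3); print("z med",np.median(Q[:,2]))
q=Q[abs(Q[:,2]-np.median(Q[:,2]))<.006]; A=np.c_[q[:,:2]-q[:,:2].mean(0),np.ones(len(q))]
s=np.linalg.lstsq(A,q[:,2],rcond=None)[0]; print("hub slope deg",np.degrees(np.arctan(s[:2])))
zh=np.median(q[:,2])
Q=P[195:285,285:355]; m=abs(Q[...,2]-zh)<.006; q=Q[m]
r=cv2.minAreaRect((q[:,:2]*1000).astype(np.float32)); print("hub",r,zh)
Q=P[50:200,300:338].reshape(-1,3); a=Q[abs(Q[:,2]-(zh-.011))<.008]; c=a.mean(0); w=np.linalg.svd(a-c,full_matrices=False)[2][0]; w*=np.sign(w[1])
print("arm",c,"yaw",np.degrees(np.arctan2(w[1],w[0])),"rise",np.degrees(np.arcsin(w[2])))
print("hub by back-extrapolation check", [ (c[:2]+w[:2]/np.linalg.norm(w[:2])*t) for t in (-.07,-.05)])
# flange top
Q=P[190:215,276:296].reshape(-1,3); print("flange",np.median(Q,0)); Q=P[190:215,350:362].reshape(-1,3); print(np.median(Q,0))
# side cam flange/hub
save(fs["side"],"s3.png")
# screws now
f=fs["wrist"]; print("screws",[plane(f,u,v,.05).round(4) for u,v in((342,112),(373,193),(262,147))])
E
```

```text
z med 0.23372770824782918
hub slope deg [-0.84843855  0.12408507]
hub ((561.3213500976562, -117.92257690429688), (40.390567779541016, 35.415771484375), 75.459228515625) 0.23372476102925197
arm [ 0.57649008 -0.06070594  0.22264547] yaw 74.59264838068475 rise -0.007202989662142746
hub by back-extrapolation check [array([ 0.55789249, -0.12819023]), array([ 0.56320609, -0.10890901])]
flange [ 0.53548583 -0.11055206  0.15613225]
[ 0.587847   -0.12561632  0.15534007]
screws [array([ 0.6022, -0.0585,  0.05  ]), array([ 0.6145, -0.155 ,  0.05  ]), array([ 0.5079, -0.0709,  0.05  ])]
```

>>> arm_command([
  [2, -5, 10, 0, 0, 0],
  [0, 0, 15, 0, 0, 0],
  [0, 0, 15, 0, 0, 0],
  [0, 0, 12, 0, 0, 0],
  [0, 0, 0, 0, 0, 0],
])

```text
clock: 6.25
position: [0.5619, -0.106, 0.1663]
tool_rot: [-3.139, 0.005, -0.25]
force: [1.5, 0.2, -4.1]
grip_width: 0.0232
```

```bash
python3 plan.py .5595 -.1105 .162 -14.5 1
```

```text
clock 6.25 pos [ 0.5619 -0.106   0.1663] yaw [-179.85    0.28  -14.3 ] F [ 1.5  0.2 -4.1] w 0.0232 rows 1
[[-1.2, 5.0, 4.3, -0.15, 0.28, 0.2]]
```

>>> arm_command([
  [-1, 5, 2, 0, 0.3, 0],
  [0, 0, 0, 0, 0, 0],
  [0, 0, 0, 0, 0, 0],
])

```text
clock: 6.55
position: [0.5598, -0.1102, 0.1648]
tool_rot: [-3.139, -0.001, -0.248]
force: [0.2, 0.1, -3.1]
grip_width: 0.0231
```

```bash
python3 plan.py .5595 -.1105 .126 -14.5 4
```

```text
clock 6.55 pos [ 0.5598 -0.1102  0.1648] yaw [-1.7983e+02 -8.0000e-02 -1.4220e+01] F [ 0.2  0.1 -3.1] w 0.0231 rows 4
[[-0.1, 0.1, 9.7, -0.04, -0.02, 0.07], [-0.1, 0.1, 9.7, -0.04, -0.02, 0.07], [-0.1, 0.1, 9.7, -0.04, -0.02, 0.07], [-0.1, 0.1, 9.7, -0.04, -0.02, 0.07]]
```

>>> arm_command([
  [0, 0, 8, 0, 0, 0],
  [0, 0, 8, 0, 0, 0],
  [0, 0, 6, 0, 0, 0],
  [0, 0, 0, 0, 0, 0],
])

```text
clock: 6.95
position: [0.5603, -0.1104, 0.1416]
tool_rot: [-3.139, -0.003, -0.249]
force: [0.4, 1.0, -4.0]
grip_width: 0.0231
```

```bash
python3 plan.py .5595 -.1105 .126 -14.5 4
```

```text
clock 6.95 pos [ 0.5603 -0.1104  0.1416] yaw [-1.7983e+02 -1.7000e-01 -1.4250e+01] F [ 0.4  1.  -4. ] w 0.0231 rows 4
[[-0.2, 0.1, 3.9, -0.04, -0.04, 0.06], [-0.2, 0.1, 3.9, -0.04, -0.04, 0.06], [-0.2, 0.1, 3.9, -0.04, -0.04, 0.06], [-0.2, 0.1, 3.9, -0.04, -0.04, 0.06]]
```

>>> arm_command([
  [-1, 0, 4, 0, 0, 0],
  [0, 0, 4, 0, 0, 0],
  [0, 0, 4, 0, 0, 0],
  [0, 0, 0, 0, 0, 0],
])

```text
clock: 7.35
position: [0.5592, -0.11, 0.1284]
tool_rot: [-3.139, -0.003, -0.249]
force: [-0.5, 0.7, -4.7]
grip_width: 0.0231
```

>>> arm_command([
  [0, 0, 3, 0, 0, 0],
  [0, 0, 2, 0, 0, 0],
  [0, 0, 0, 0, 0, 0],
])

```text
clock: 7.65
position: [0.5594, -0.11, 0.1231]
tool_rot: [-3.139, -0.003, -0.249]
force: [0.2, -0.9, -4.9]
grip_width: 0.0232
```

>>> arm_command([
  [0, 0, 1.5, 0, 0, 0],
  [0, 0, 0, 0, 0, 0],
])

```text
clock: 7.85
position: [0.5596, -0.1097, 0.1228]
tool_rot: [-3.139, -0.004, -0.249]
force: [-0.1, -0.3, -3.2]
grip_width: 0.023
```

>>> arm_command([
  [0, 0, 1.5, 0, 0, 0],
  [0, 0, 0, 0, 0, 0],
])

```text
clock: 8.05
position: [0.5599, -0.1095, 0.1228]
tool_rot: [-3.139, -0.005, -0.248]
force: [0.3, 0.7, -4.1]
grip_width: 0.0224
```

>>> arm_command([
  [0, 0, 3, 0, 0, 0],
  [0, 0, 3, 0, 0, 0],
  [0, 0, 0, 0, 0, 0],
])

```text
clock: 8.35
position: [0.5606, -0.1094, 0.1233]
tool_rot: [-3.14, -0.008, -0.249]
force: [-0.5, 0.5, -4.0]
grip_width: 0.023
```

```bash
python3 - <<'E'
from h import *
f=cam("side"); P=cloud(f); save(f,"s4.png")
c=cv2.cvtColor(f["color"],cv2.COLOR_RGB2BGR)[110:230,280:420]
cv2.imwrite("pics/s4c.png",cv2.resize(c,None,fx=5,fy=5,interpolation=cv2.INTER_CUBIC))
print(bot.observe())
E
```

```text
{'clock': 8.4, 'qpos': array([ 0.31898685,  0.58122117, -0.32146839,  1.83057548,  0.25447709,
        0.76126508, -0.38611082]), 'qd': array([ 0.00070234,  0.0196656 ,  0.00372293,  0.00135403,  0.00346576,
       -0.02002974,  0.0015766 ]), 'joint_efforts': array([ 1.27860080e-01, -9.07330728e+01, -4.46131423e+00, -2.97000450e+01,
       -3.22747696e-02,  1.49336848e-01, -1.76921248e-02]), 'position': array([ 0.56073925, -0.10939336,  0.12315544]), 'tool_rot': array([-3.14005947, -0.00846711, -0.24902068]), 'force': array([ 0.54152147,  0.09312766, -3.6960336 ]), 'moment': array([-0.11688177, -0.03803182,  0.05242909]), 'grip_width': 0.02306445128435301}
```

View pics/s4c.png

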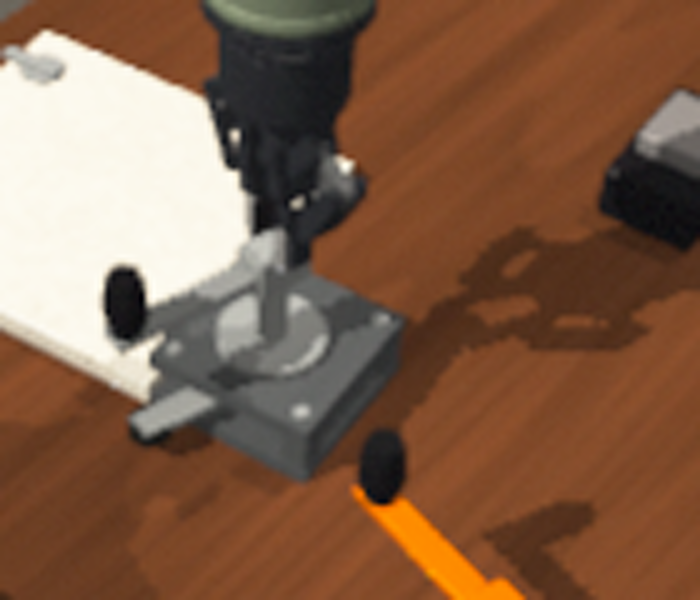

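The crop shows the flange lying on the plate, with the arm in line with the finger. I'll confirm the flange height from depth.

```bash
python3 - <<'E'
from h import *
f=cam("side"); P=cloud(f)
g=lambda u,v:np.median(P[v-1:v+2,u-1:u+2].reshape(-1,3),0).round(4)
# crop px -> full: /5 + (280,110)
for n,(u,v) in dict(fl_l=(235,325),fl_r=(312,325),fl_b=(290,362),plate=(300,385),plate2=(365,318),plate3=(200,350)).items(): print(n,g(280+u//5,110+v//5))
f=cam("wrist"); P=cloud(f)
import pickle; pickle.dump((f,P),open("w4.pkl","wb"))
Q=P[212:265,302:340].reshape(-1,3); print("hub",np.median(Q[:,2]))
for r in ((190,215,276,292),(190,215,350,362)): print(np.median(P[r[0]:r[1],r[2]:r[3]].reshape(-1,3),0))
E
```

```text
fl_l [ 0.5799 -0.0927  0.0578]
fl_r [ 0.5438 -0.1266  0.0581]
fl_b [ 0.5356 -0.0939  0.058 ]
plate [ 0.5205 -0.0868  0.0511]
plate2 [ 0.527  -0.1607  0.0513]
plate3 [ 0.5872 -0.0673  0.0507]
hub 0.13429694438311202
[ 0.53524155 -0.0999255   0.05642658]
[ 0.58928398 -0.11376187  0.05642196]
```

Flange is at the plate's height within 1 mm, so the crank is seated. Now turn clockwise.

>>> arm_command([
  [0, 0, 0, 0, 0, 5],
  [0, 0, 0, 0, 0, 6],
  [0, 0, 0, 0, 0, 6],
  [0, 0, 0, 0, 0, 6],
  [0, 0, 0, 0, 0, 6],
  [0, 0, 0, 0, 0, 6],
])

```text
clock: 9.1
position: [0.5626, -0.1076, 0.1226]
tool_rot: [-3.132, -0.005, -0.878]
force: [-0.9, 0.4, 2.7]
grip_width: 0.0229
```

```bash
python3 plan.py .560 -.110 .1228 -80; python3 -c "
from h import *
s=bot.observe();print(s['moment'].round(2),s['qpos'].round(2))"
```

```text
clock 9.1 pos [ 0.5626 -0.1076  0.1226] yaw [-179.44   -0.31  -50.33] F [-0.9  0.4  2.7] w 0.0229 rows 4
[[0.0, 0.9, -0.0, -0.16, -0.04, 7.42], [0.2, 0.9, -0.0, -0.16, -0.04, 7.42], [0.3, 0.8, -0.0, -0.16, -0.04, 7.42], [0.4, 0.8, -0.0, -0.16, -0.04, 7.42]]
[-0.07  0.47  0.36] [ 0.2   0.57 -0.16  1.84  0.12  0.73 -0.9 ]
```

>>> arm_command([
  [0, 1.5, 0, -0.2, 0, 6],
  [0, 1, 0, -0.1, 0, 6],
  [0, 0.5, 0, 0, 0, 6],
  [0, 0.5, 0, 0, 0, 6],
  [0, 0, 0, 0, 0, 0],
])

```text
clock: 9.6
position: [0.5638, -0.109, 0.1226]
tool_rot: [-3.128, -0.005, -1.314]
force: [0.1, -0.8, 3.2]
grip_width: 0.0228
```

```bash
python3 plan.py .560 -.110 .1228 -95; python3 -c "
from h import *
s=bot.observe();print(s['moment'].round(2),s['qpos'].round(2))"
```

```text
clock 9.6 pos [ 0.5638 -0.109   0.1226] yaw [-179.25   -0.31  -75.27] F [ 0.1 -0.8  3.2] w 0.0228 rows 3
[[0.0, 1.3, -0.1, -0.27, -0.06, 6.58], [0.2, 1.3, -0.1, -0.27, -0.06, 6.58], [0.3, 1.3, -0.1, -0.27, -0.06, 6.58]]
[-0.06  0.2   0.08] [ 0.12  0.57 -0.04  1.84  0.03  0.72 -1.26]
```

>>> arm_command([
  [0, 1.5, 0, -0.2, 0, 5],
  [0, 1.5, 0, -0.2, 0, 5],
  [0, 1, 0, -0.1, 0, 5],
  [0, 0.5, 0, 0, 0, 5],
  [0, 0, 0, 0, 0, 0],
])

```text
clock: 10.1
position: [0.5635, -0.1102, 0.1229]
tool_rot: [-3.128, -0.004, -1.655]
force: [1.5, -0.7, 2.7]
grip_width: 0.023
```

```bash
python3 plan.py .560 -.110 .1228 -105; python3 - <<'E'
from h import *
s=bot.observe();print(s['moment'].round(2),s['qpos'].round(2))
f=cam("wrist"); save(f,"w5.png")
E
```

```text
clock 10.1 pos [ 0.5635 -0.1102  0.1229] yaw [-179.23   -0.23  -94.82] F [ 1.5 -0.7  2.7] w 0.023 rows 2
[[0.0, 1.8, 0.0, -0.4, -0.08, 5.09], [0.2, 1.8, 0.0, -0.4, -0.08, 5.09]]
[-0.07 -0.16  0.72] [ 0.05  0.57  0.06  1.84 -0.04  0.72 -1.53]
```

View pics/w5.png

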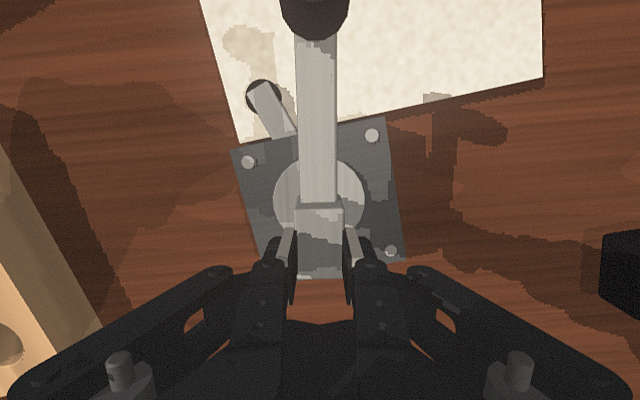

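The finger (tip at about (263,97)) is now over the door, trailing the crank by the play. I'll turn on to the stop.

>>> arm_command([
  [0, 1.5, 0, -0.2, 0, 4],
  [0, 1, 0, -0.2, 0, 4],
  [0, 0, 0, 0, 0, 0],
])

```text
clock: 10.45
position: [0.5629, -0.1096, 0.1229]
tool_rot: [-3.132, -0.003, -1.777]
force: [0.6, 0.5, 3.1]
grip_width: 0.0229
```

```bash
cat > fing.py <<'E'
from h import *
s=bot.observe();print("t",s["clock"],s['moment'].round(2),np.degrees(s['tool_rot']).round(1),s["position"].round(4))
f=cam("wrist"); P=cloud(f)
m=(abs(P[...,2]-.0295)<.006)&(np.hypot(P[...,0]-.561,P[...,1]+.1127)<.125)&(np.hypot(P[...,0]-.561,P[...,1]+.1127)>.07)
q=P[m]; c=np.median(q,0); d=c-[.561,-.1127,0]; print(len(q),c.round(4),"finger yaw",np.degrees(np.arctan2(d[1],d[0])).round(1))
E
python3 fing.py
```

```text
t 10.45 [ 0.38 -0.28  1.36] [-179.4   -0.2 -101.8] [ 0.5629 -0.1096  0.1229]
1529 [ 0.6439 -0.0751  0.0291] finger yaw 24.4
```

```bash
cat >> fing.py <<'E'
n,l,st,ce=cv2.connectedComponentsWithStats(m.astype(np.uint8)); print(st[1:][st[1:,4]>60],ce[1:][st[1:,4]>60].round(0))
k=1+np.argmax(st[1:,4]); q=P[l==k]; c=q.mean(0); w=np.linalg.svd(q[:,:2]-c[:2],full_matrices=False)[2][0]; d=c-[.561,-.1127,0]
print("finger",c.round(4),np.degrees(np.arctan2(d[1],d[0])).round(1),"axis",np.degrees(np.arctan(w[1]/w[0])).round(1))
Q=P[50:195,295:345].reshape(-1,3); a=Q[abs(Q[:,2]-.123)<.006]; c=a.mean(0); w=np.linalg.svd(a[:,:2]-c[:2],full_matrices=False)[2][0]
print("crank arm yaw",np.degrees(np.arctan(w[1]/w[0])).round(1),c.round(4))
save(f,"w6.png")
E
python3 fing.py
```

```text
t 10.5 [ 0.35 -0.86  1.38] [-179.4   -0.2 -101.7] [ 0.5629 -0.1096  0.1229]
1525 [ 0.6439 -0.075   0.0291] finger yaw 24.4
[[ 235   86   50   55 1525]] [[257. 111.]]
finger [ 0.6435 -0.0749  0.0291] 24.6 axis 25.0
crank arm yaw -10.0 [ 0.6243 -0.1185  0.1255]
```

View pics/w6.png

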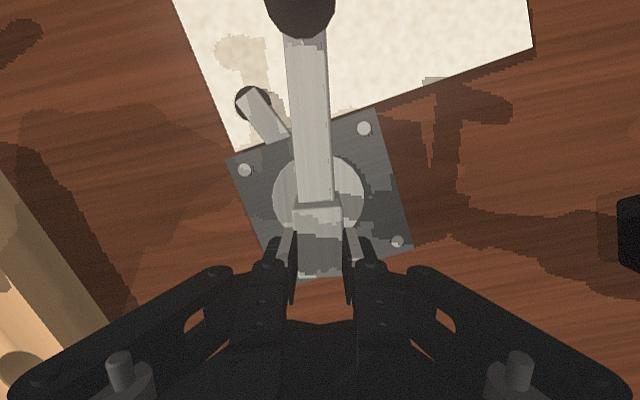

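>>> arm_command([
  [0, 0, 0, 0, 0, -4],
  [0, 0, 0, 0, 0, -4],
  [0, 0, 0, 0, 0, 0],
])

```text
clock: 10.85
position: [0.563, -0.1101, 0.1229]
tool_rot: [-3.132, -0.004, -1.625]
force: [2.7, -0.1, 1.2]
grip_width: 0.0229
```

```bash
cat >> fing.py <<'E'
Q=P[0:45,250:370].reshape(-1,3); k=Q[abs(Q[:,2]-.166)<.008]; kc=(k.min(0)+k.max(0))/2
d=kc-[.561,-.1127,0]; print("knob",len(k),kc.round(4),np.degrees(np.arctan2(d[1],d[0])).round(1),np.hypot(*d[:2]).round(3))
E
python3 fing.py; python3 - <<'E'
from h import *
import pickle
f=pickle.load(open("w1.pkl","rb")); P=cloud(f)
r=np.hypot(P[...,0]-.561,P[...,1]+.1127)
m=(abs(P[...,2]-.0295)<.006)&(r<.125)&(r>.07)
n,l,st,ce=cv2.connectedComponentsWithStats(m.astype(np.uint8)); k=1+np.argmax(st[1:,4]); q=P[l==k]; c=q.mean(0); d=c-[.561,-.1127,0]
w=np.linalg.svd(q[:,:2]-c[:2],full_matrices=False)[2][0]
print("initial",st[k],c,np.degrees(np.arctan2(d[1],d[0])),np.degrees(np.arctan(w[1]/w[0])))
E
```

```text
t 10.85 [ 0.09 -0.56  0.02] [-179.4   -0.2  -93.1] [ 0.563  -0.1101  0.1229]
1552 [ 0.644  -0.0749  0.0291] finger yaw 24.5
[[ 248   76   47   58 1552]] [[270. 102.]]
finger [ 0.6435 -0.0748  0.0291] 24.7 axis 24.8
crank arm yaw -1.8 [ 0.6263 -0.111   0.1247]
knob 1148 [ 0.6643 -0.1115  0.1649] 0.7 0.103
initial [359  79  22  33 540] [ 0.58429502 -0.02497059  0.02918213] 75.12926387170614 72.83623988934278
```

The finger held at 24.7° when I backed off. The moment had risen to 1.4 N m against 0.2 N m friction, so it is at its stop. I'll ease the crank back within the play, release and lift away.

>>> arm_command([
  [0, 0, 0, 0, 0, -4],
  [0, 0, 0, 0, 0, 0],
])

```text
clock: 11.1
position: [0.5624, -0.1101, 0.1226]
tool_rot: [-3.133, -0.004, -1.559]
force: [2.1, 0.5, 2.5]
grip_width: 0.0231
```

>>> arm_command([
  [0, 0, 0, 0, 0, 0],
  [0, 0, 0, 0, 0, 0],
  [0, 0, 0, 0, 0, 0],
  [0, 0, 0, 0, 0, 0],
  [0, 0, 0, 0, 0, 0],
  [0, 0, 0, 0, 0, 0],
], grip=100)

```text
clock: 11.7
position: [0.5611, -0.1105, 0.122]
tool_rot: [-3.136, -0.004, -1.567]
force: [-0.0, 0.4, -0.1]
grip_width: 0.0858
```

>>> arm_command([
  [0, 0, -15, 0, 0, 0],
  [0, 0, -25, 0, 0, 0],
  [0, 0, -30, 0, 0, 0],
  [0, 0, -30, 0, 0, 0],
  [0, 0, -30, 0, 0, 0],
  [0, 0, -20, 0, 0, 0],
  [0, 0, 0, 0, 0, 0],
])

```text
clock: 12.4
position: [0.5594, -0.1097, 0.2773]
tool_rot: [-3.138, -0.004, -1.568]
force: [-0.3, -0.2, 0.5]
grip_width: 0.0854
```

```bash
python3 - <<'E'
from h import *
s=bot.observe(); print(s["clock"],s["position"],s["grip_width"],s["force"])
f=cam("wrist"); P=cloud(f); save(f,"w7.png"); import pickle; pickle.dump((f,P),open("w7.pkl","wb"))
r=np.hypot(P[...,0]-.561,P[...,1]+.1127)
m=(abs(P[...,2]-.0295)<.006)&(r<.125)&(r>.07)
n,l,st,ce=cv2.connectedComponentsWithStats(m.astype(np.uint8)); k=1+np.argmax(st[1:,4]); c=P[l==k].mean(0); d=c-[.561,-.1127,0]
print("finger",np.degrees(np.arctan2(d[1],d[0])))
m=(abs(P[...,2]-.134)<.004)&(r<.05); q=P[m]; R=cv2.minAreaRect((q[:,:2]*1000).astype(np.float32)); print("hub",R,q[:,2].mean())
m=(abs(P[...,2]-.164)<.01)&(r<.16)&(r>.07); k=P[m]; d=k.mean(0)[:2]-np.array(R[0])/1000; print("knob",len(k),k.mean(0),np.degrees(np.arctan2(d[1],d[0])),np.hypot(*d))
m=(abs(P[...,2]-.056)<.0035)&(r<.034); q=P[m]; print("flange",len(q),q[:,2].mean(),np.degrees(np.linalg.lstsq(np.c_[q[:,:2],np.ones(len(q))],q[:,2],rcond=None)[0][:2]))
E
```

```text
12.4 [ 0.55938409 -0.10974674  0.27725936] 0.0854382308648223 [-0.33572035 -0.23408037  0.53474361]
finger 24.760883895168607
hub ((565.6834716796875, -109.44696807861328), (39.947052001953125, 25.972061157226562), 2.8727147579193115) 0.1341436277821631
knob 792 [ 0.67169177 -0.10436632  0.16609462] 2.743908658939049 0.10612998013802583
flange 878 0.05630968377925145 [ 0.04461726 -0.0176945 ]
```

View pics/w7.png

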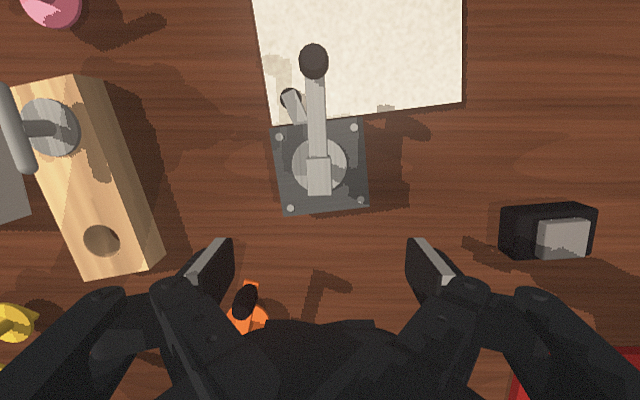

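The crank stands in the clamp at about (318,165), its finger over the door at (292,102). The T-key is upright in the rack and the gripper is clear. Handing in.

```bash
python3 -c "
from workcell import bot
print(bot.job_done())"
```

```text
the job is handed in; nothing more can be done
None
```

I took the steel crank out of the rack and seated it in the clamp. I then turned it clockwise until the finger reached its stop over the door, let go and lifted clear. The job was handed in at about 12.4 s.

**Last checks, from the wrist camera after release:**
- **Seating:** the top of the flange is at 56.3 mm, within 1 mm of fully seated. The crank is level and about 6 mm off the hole's centre (limit 15 mm).
- **Blade:** it sits about 22° from the slot (limit 34°).
- **Finger:** it is at 24.8° from the world x axis, having turned about 50° (0.88 rad) from its unknown start. I judged it to be at its stop because the turning moment rose to about 1.4 N m, against 0.2 N m of friction. It also did not move when I eased the crank back.
- **Bystanders:** the T-key was upright in the rack and the battery was in view; I did not measure them or the tub, but the gripper never came near them.

**What disagreed:**
- **Play in the slot:** under full torque the crank led the finger by about 30–35°, more than the stated 20°. I eased it back about 12° before releasing.
- **Finger angle:** the 0.9 rad pass mark was not measured directly. It follows from the finger having reached its stop.
- **Force reading:** it barely changed when the flange touched down, so I confirmed the seating from depth images instead.

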